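# Put the lock-off plate in the safe position and hang the locks on it

## Task

Lock off the machine: lift the keeper off its deep hook and set it down on the table clear of the plate, then push the slide bar of the grey plate fully to the left until it snaps home and its fingers clear the eyes. Then fit every lock standing on the table, one to an eye, swinging its curved shackle through the eye along its own bow from the right-hand side, until the middle of the bow sits in the eye and the lock's block stands upright on the plate in front of the eyes, and let go. Leave the tape measure where it lies, and if a lock gets knocked out of place, set it right.

Things in the scene. Friction and masses are not known exactly. Their poses are not given: they have to be found in the camera images.
- lock_a: lock, 0.32 kg, may be absent: upright steel block (lock x 30, y 24 mm, top 80 mm up) on a dark steel foot (x 44, y 56, 10 mm thick), with a level curved shackle, the bow. Origin: centre of the bow's circle, at foot underside level, z up. Block centre at lock x 0, y -40 mm. Grip the block above the bow and the eyes: fingertips 46 mm or more above the foot
- lock_b: lock, 0.32 kg, may be absent: upright steel block (lock x 30, y 24 mm, top 80 mm up) on a dark steel foot (x 44, y 56, 10 mm thick), with a level curved shackle, the bow. Origin: centre of the bow's circle, at foot underside level, z up. Block centre at lock x 0, y -40 mm. Grip the block above the bow and the eyes: fingertips 46 mm or more above the foot
- lock_c: lock, 0.32 kg, may be absent: upright steel block (lock x 30, y 24 mm, top 80 mm up) on a dark steel foot (x 44, y 56, 10 mm thick), with a level curved shackle, the bow. Origin: centre of the bow's circle, at foot underside level, z up. Block centre at lock x 0, y -40 mm. Grip the block above the bow and the eyes: fingertips 46 mm or more above the foot
- bow_a (a point): middle of the bow of lock_a, at lock x +40, y 0, z 28 mm. The bow is 8 mm round steel, centre line an arc of 40 mm radius about the lock's origin; angles from lock +x towards +y: block at -90 deg, this point at 0, free end at +58 deg (its round end reaches 4 mm farther)
- bow_b (a point): middle of the bow of lock_b, at lock x +40, y 0, z 28 mm. The bow is 8 mm round steel, centre line an arc of 40 mm radius about the lock's origin; angles from lock +x towards +y: block at -90 deg, this point at 0, free end at +58 deg (its round end reaches 4 mm farther)
- bow_c (a point): middle of the bow of lock_c, at lock x +40, y 0, z 28 mm. The bow is 8 mm round steel, centre line an arc of 40 mm radius about the lock's origin; angles from lock +x towards +y: block at -90 deg, this point at 0, free end at +58 deg (its round end reaches 4 mm farther)
- keeper: aluminium keeper block 16 x 44 mm, 48 mm tall, 0.15 kg, with a wire bail on top (14 mm wide inside; opening from 38 to 80 mm, top 86 mm above the bottom). Origin: centre of its bottom, z up, y along the 44 mm width. Hangs by the bail on the hook, bottom 9.5 mm above the table, filling the gap between the bar's left end and its stop. Grip it across y, TCP about 46 mm above its bottom
- hook_tip (a point): topmost point of the deep upturned hook fixed on the plate: 7 mm round rod, level from a post behind (plate x 95 mm) at 86 mm above the table towards the robot, turning up at plate x 42 mm to this point, 104 mm up. The keeper hangs on it at plate x 60, y 139 mm; lift it 16 to 33 mm to pass the tip, then draw it off towards the robot
- lock_plate: fixed grey steel plate 190 x 390 x 6 mm. Origin at table level below the row of eyes; x away from the robot, y to the left along the plate (x -85..105, y -215..175 mm). Eyes at x 0, slide bar behind them at x 60 mm; the strip x < -10 mm is bare, for the locks. A lock is home with its axes parallel to the plate's and its origin 40 mm before the eye (plate x -40 mm)
- eye_1 (a point): centre of the hole of eye 1 (1 right, 3 left; 115 mm apart): upright steel ring, hole 24 mm, outside 34 mm, 5 mm thick, hole axis along plate y, centre 34 mm above the table = 28 mm above the plate, level with the bow of a lock standing on the plate
- eye_2 (a point): centre of the hole of eye 2 (1 right, 3 left; 115 mm apart): upright steel ring, hole 24 mm, outside 34 mm, 5 mm thick, hole axis along plate y, centre 34 mm above the table = 28 mm above the plate, level with the bow of a lock standing on the plate
- eye_3 (a point): centre of the hole of eye 3 (1 right, 3 left; 115 mm apart): upright steel ring, hole 24 mm, outside 34 mm, 5 mm thick, hole axis along plate y, centre 34 mm above the table = 28 mm above the plate, level with the bow of a lock standing on the plate
- slide_bar (a joint): slide bar along plate +y (left), m: at 0 three upright comb fingers (12 x 10 mm, 46 mm above the table) stand 16 mm left of the eyes and bar the way of a shackle; at 0.050 (stop) 66 mm left of them. Friction about 1 N; from about 0.040 a spring detent resists with about 7 N, past 0.046 it snaps the bar on to 0.050 and holds it
- slide_tab (a point): top centre of the slide bar's black thumb tab, 66 mm above the table; tab 14 mm thick (plate x), 28 mm long (plate y), from 18 to 66 mm above the table, moves with the bar. Pinch it across x from above or push its right end
- tape_measure: yellow tape measure, 77 x 83 x 35 mm, lying behind the right-hand end of the plate; bystander

How it is judged:
By the outcome, as a careful person would: the job done as asked, in the order asked, and still so for the second after the job is handed in, with the robot touching nothing.
Of lock_a, lock_b, lock_c only 2 to 3 are there at a start; the rules pass over those that are not, and their reading is None.
At some moment in a run one of lock_a, lock_b, lock_c may be knocked a few centimetres aside while the robot is not near it.
It also fails if it takes over 210 s, if anything falls off the work surface, if the arm or the gripper's body presses on something with over 40 N, if the wrist force passes 120 N, or if a joint passes its speed limit or range.

## Robot

A 6-joint arm with a two-finger parallel gripper is mounted at the origin on a cart in front of the work surface, level with it; the furniture and walls round the work are solid. World frame = base frame: x ahead of the robot, y to its left, z up, the work surface at z = 0. Lengths are in m, angles in rad, forces in N, time in s.
With the tool pointing down it reaches from about 0.375 to 0.975 m from the base axis. Payload 3.8 kg.
Tool frame: the origin (TCP) lies between the finger pads, 19 mm behind the fingertips; this is the grasp point; z points along the fingers, y is the line along which they close (so a half turn about z gives the same grasp; the last joint's range is limited). The gripper opens to 85 mm and grips with 20 to 120 N. Pads are 22 mm wide; open, the fingers measure 114 mm over their backs; the gripper's body (76 mm by 85 mm) begins 54 mm behind the grasp point. The pads swing forward as they close: fully open they stand 13 mm farther back than shut.
Start: joints at [-0.037, 0.264, 1.604, -0, 1.274, -0.037], TCP at [0.675, -0, 0.25] pointing down, gripper open.
Joint ranges: [-2.63, 2.63], [-0.94, 2.18], [0.31, 2.57], [-1.31, 4.45], [0, 2.66], [-2.55, 2.55]. Speed limits (rad/s): [2.57, 2.57, 3.14, 3.14, 3.14, 3.14].

## Interface

Orientations are given as a rotation vector (axis times angle).
In Python, from workcell import bot gives the robot as it stands.
- The arm moves only by the tool step_arm, never from a script. Its argument "motion" is a list of rows, each a list of 5 numbers: the finger opening in cm, from 0 to 8.54, then the shift along the tool's x, y, z in cm, then the turn about the tool's z in degrees. In form: [[claw, dx, dy, dz, twist], ...]. A call has 1 to 20 rows; each row is the pose to reach, as a shift and turn from the pose commanded when the call began, along the tool's axes at that moment; what a row does not reach only later rows make up. A row lasts 1/10 s, in which the tool goes at most 50 mm and 8.59 degrees, less where a joint would pass 70% of its speed; a pose out of reach is approached as far as the arm can. A call with a gripper value outside its range is refused whole. The fingers move at their own pace and stop on an object; "force" is the grip in N (left out, the last holds). Time passes only in rows, so rows that repeat a pose let the fingers close. It gives the time, the measured TCP pose, the force, the opening and the grip force at its end, in the units of the state.
- bot.read_state(): the state, without advancing time (a new reading comes with each control period).
- bot.read_camera(name): name is "scene" or "side" or "wrist"; returns (picture, depth): 480x640x3 uint8, red, green, blue; 480x640 float32, m along the optical axis (not along the pixel's ray), 0 where there is no reading.
- bot.calibration(name): a dict with "mtx" (3x3 intrinsics, pixels), "origin" and "orientation" of the camera in the world; the wrist camera has in their place "T_tool_cam" (4x4, takes a point from camera to tool coordinates, whose origin is the TCP and whose axes are the flange's). Camera axes: x right, y up, looking along -z (the intrinsics and any distortion apply to the point x, -y, -z); pixel columns grow to the right and rows downward; lengths in m; the calibration is good to about 2 mm. A picture is of the moment at which its call begins: read the wrist's pose just before it. calibration takes no time and is no camera call.
- bot.finish_job(): hands the job in; it is judged then, once.
The state is a dict: "time": time; "q": joint angles; "joint_vel": joint speeds; "joint_torque": joint torques, N m; "tool_pos": TCP position; "tcp_rot": TCP orientation; "wrist_force": force on the tool from outside, world axes, zero at the start; "torque": the same for the moment, N m; "width": opening from 0.0 (shut) to 1.0 (fully open); "grip_force": force on a finger pad.
Only numpy, scipy, OpenCV 4.12 (cv2) and the standard library are available. Lean on these libraries where they do the work, as an engineer would, in place of code of your own. Each camera call takes 0.05 s, during which the arm holds its last target. There are 200 camera calls.

## Working session

There is one attempt and no reset: what is moved stays moved. The work goes in short steps, Python scripts to look and compute and a tool call to move; the robot and the scene stay as the last step left them, time stands still between calls to the robot, and variables do not carry over. Pictures are saved under pics/ and viewed, at most 16 in all, crops included, and the job is handed in when it is done.

Besides the shell and the picture viewer there is one more tool, called after "Emit:" by a JSON object that holds its "name" and its "arguments", one argument or row to a line. step_arm: Moves the arm, as the interface text tells. Its arguments: {"type":"object","properties":{"motion":{"type":"array","items":{"type":"array","items":{"type":"number"}}},"force":{"type":"number"}},"required":["motion"]}

```bash
mkdir -p pics; ls
cat > h.py <<'E'
import numpy as np, cv2
from workcell import bot
from scipy.spatial.transform import Rotation as R
def cam(name):
    s=bot.read_state(); im,d=bot.read_camera(name); c=bot.calibration(name)
    K=np.array(c['mtx'])
    if name=='wrist':
        T=np.eye(4);T[:3,:3]=R.from_rotvec(s['tcp_rot']).as_matrix();T[:3,3]=s['tool_pos']
        T=T@np.array(c['T_tool_cam'])
    else:
        T=np.eye(4);o=np.array(c['orientation']);T[:3,:3]=o if o.shape==(3,3) else R.from_rotvec(o).as_matrix();T[:3,3]=c['origin']
    return im,d,K,T
def ray(K,T,u,v):
    p=np.array([(u-K[0,2])/K[0,0],-(v-K[1,2])/K[1,1],-1.]);return T[:3,3],T[:3,:3]@p
def onz(K,T,u,v,z):
    o,r=ray(K,T,u,v);return o+r*(z-o[2])/r[2]
def cloud(d,K,T):
    v,u=np.mgrid[:480,:640]
    P=np.stack([(u-K[0,2])/K[0,0]*d,-(v-K[1,2])/K[1,1]*d,-d],-1)
    return P@T[:3,:3].T+T[:3,3]
def proj(K,T,p):
    q=T[:3,:3].T@(np.array(p)-T[:3,3]);return K[0,0]*q[0]/-q[2]+K[0,2],-K[1,1]*q[1]/-q[2]+K[1,2]
def save(n,im): cv2.imwrite('pics/'+n,cv2.cvtColor(im,cv2.COLOR_RGB2BGR))
E
python3 - <<'E'
from h import *
print(bot.read_state())
for n in ['scene','side','wrist']:
    im,d,K,T=cam(n); save(n+'0.png',im); np.savez('pics/'+n+'0',im=im,d=d,K=K,T=T); print(n,K,T,bot.calibration(n).keys(),bot.calibration(n).get('orientation'))
E
```

```text
pics
{'time': 0.0, 'q': array([-3.69095623e-02,  2.64810886e-01,  1.60538625e+00, -2.78363492e-05,
        1.27368229e+00, -3.68899959e-02]), 'joint_vel': array([ 0.00034388, -0.00217098,  0.00089754, -0.00129192,  0.00132213,
       -0.00061893]), 'joint_torque': array([ 6.10465631e-04, -5.15121067e+01, -3.67308676e+01, -4.07824507e-05,
        1.31324201e-02,  1.46811578e-05]), 'tool_pos': array([6.74310072e-01, 8.40980478e-06, 2.48616449e-01]), 'tcp_rot': array([-2.22028143, -2.22025615,  0.00247386]), 'wrist_force': array([-0.74625971,  0.20684081,  0.25048929]), 'torque': array([ 0.00016158,  0.03222391, -0.06745691]), 'grip_force': 0.0, 'width': 1.0047452575105473}
scene [[479.55678174   0.         316.9505527 ]
 [  0.         479.55678174 240.32402217]
 [  0.           0.           1.        ]] [[-0.88602072  0.22839429 -0.40348894  0.10318019]
 [-0.46315521 -0.47601343  0.74759512  0.89536219]
 [-0.0213197   0.84926277  0.52753978  0.70015036]
 [ 0.          0.          0.          1.        ]] dict_keys(['mtx', 'origin', 'orientation']) [ 0.34864925 -1.31057435 -2.37153319]

[... 158 characters left out ...]
-0.17514342  0.29346577]
 [-0.23991246  0.59704123 -0.76549577 -1.25433407]
 [-0.02207504  0.78496604  0.61914538  1.11380763]
 [ 0.          0.          0.          1.        ]] dict_keys(['mtx', 'origin', 'orientation']) [ 0.90104045 -0.08895466 -0.2355673 ]
wrist [[361.32033612   0.         317.34158558]
 [  0.         361.32033612 240.72688368]
 [  0.           0.           1.        ]] [[ 9.99998526e-01 -9.62151236e-04  1.42174083e-03  6.75113091e-01]
 [ 5.31685821e-04  9.61040155e-01  2.76408279e-01  7.06772926e-02]
 [-1.63229660e-03 -2.76407116e-01  9.61039251e-01  3.73161661e-01]
 [ 0.00000000e+00  0.00000000e+00  0.00000000e+00  1.00000000e+00]] dict_keys(['mtx', 'T_tool_cam']) None
```

View pics/scene0.png

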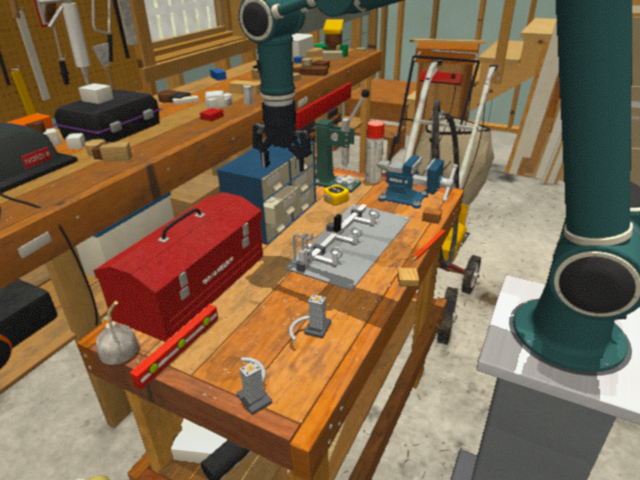

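View pics/side0.png

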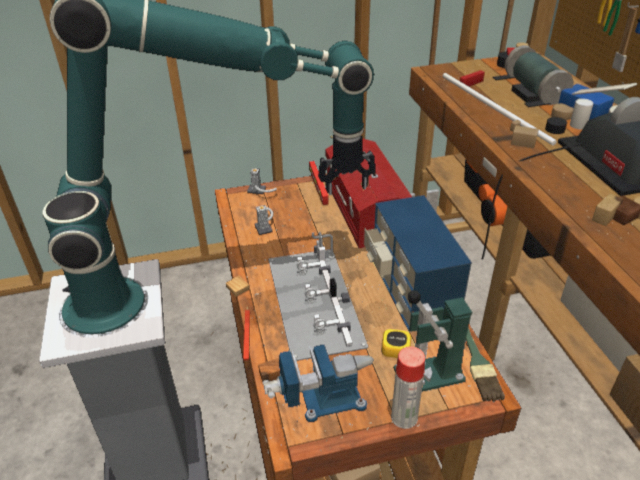

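View pics/wrist0.png

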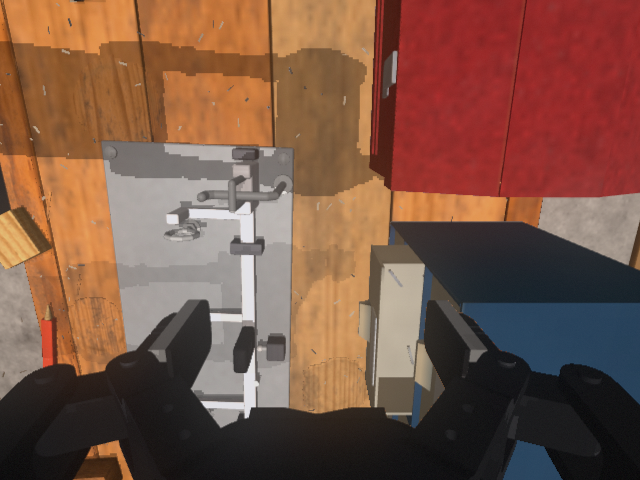

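Run:
```python
from h import *
f=np.load('pics/side0.npz');im,d,K,T=[f[k] for k in('im','d','K','T')]
P=cloud(d,K,T)
hsv=cv2.cvtColor(im,cv2.COLOR_RGB2HSV)
m=((hsv[...,1]<40)&(abs(P[...,2]-.006)<.012)&(d>0)).astype(np.uint8)
m[:,:255]=0;m[:,375:]=0;m[:240]=0;m[375:]=0
m=cv2.morphologyEx(m,cv2.MORPH_CLOSE,np.ones((9,9)))
m=cv2.morphologyEx(m,cv2.MORPH_OPEN,np.ones((5,5)))
n,l,st,c=cv2.connectedComponentsWithStats(m);k=1+st[1:,4].argmax();print(st[k])
v,u=np.nonzero(l==k);Q=np.array([onz(K,T,a,b,.006)[:2] for a,b in zip(u,v)])
print('side rect',cv2.minAreaRect((Q*1000).astype(np.float32)),cv2.boxPoints(cv2.minAreaRect((Q*1000).astype(np.float32))))
f=np.load('pics/wrist0.npz');wim,wd,WK,WT=[f[k] for k in('im','d','K','T')]
for p in [(103,143),(293,148),(289,405)]: print('w',onz(WK,WT,*p,.006))
W=cloud(wd,WK,WT);print(W[160:170:5,105:290:60,2])
for nm,boxs in (('scene',[(285,280,335,345),(232,350,278,412)]),('side',[(250,195,285,240),(243,160,280,200)])):
    f=np.load(f'pics/{nm}0.npz');im,d,K,T=[f[k] for k in('im','d','K','T')]
    P=cloud(d,K,T)
    big=[]
    for x0,y0,x1,y1 in boxs:
        q=P[y0:y1,x0:x1].reshape(-1,3)
        t=q[(q[:,2]>.072)&(q[:,2]<.09)];g=q[(q[:,2]>.02)&(q[:,2]<.036)]
        print(nm,'top',len(t),t.mean(0) if len(t) else 0,t.min(0),t.max(0),'mid',len(g),g.min(0),g.max(0))
        big.append(cv2.resize(im[y0-5:y1+5,x0-8:x1+8],(400,480),interpolation=cv2.INTER_CUBIC))
    save(nm+'_l.png',np.hstack(big))
```

```text
[ 270  250   97  110 7092]
side rect ((547.5423583984375, -131.0531005859375), (392.00469970703125, 188.99317932128906), 87.9168930053711) [[ 445.9837   -323.49106 ]
 [ 634.852    -330.36078 ]
 [ 649.101      61.384857]
 [ 460.23273    68.25458 ]]
w [0.46404099 0.06472027 0.006     ]
w [0.65054811 0.06007053 0.006     ]
w [ 0.64019977 -0.24291645  0.006     ]
[[0.00625403 0.00696072 0.00590611 0.00955581]
 [0.00446393 0.00668613 0.00569119 0.00489273]]
scene top 148 [0.47262513 0.2211077  0.07863111] [0.45698798 0.20469819 0.07208557] [0.49088595 0.23273427 0.08254894] mid 233 [0.45740293 0.20461505 0.02014567] [0.51245464 0.29745005 0.03597952]
scene top 237 [0.48749645 0.43866872 0.0789911 ] [0.4728315  0.41821901 0.07209744] [0.50705846 0.45466364 0.0839473 ] mid 260 [0.47280799 0.37761548 0.02018435] [0.55043905 0.45431139 0.0359305 ]
side top 77 [0.47260599 0.21192557 0.08093141] [0.45666577 0.19512879 0.07208208] [0.4886492  0.23124357 0.08801009] mid 77 [0.45776237 0.19071742 0.02005723] [0.51168984 0.29137748 0.03592426]
side top 57 [0.48794835 0.42924471 0.08117554] [0.471954   0.41446454 0.07207045] [0.50525523 0.45014372 0.08934433] mid 85 [0.4731487  0.37067972 0.02026401] [0.54699474 0.45001959 0.03588425]
```

View pics/scene_l.png

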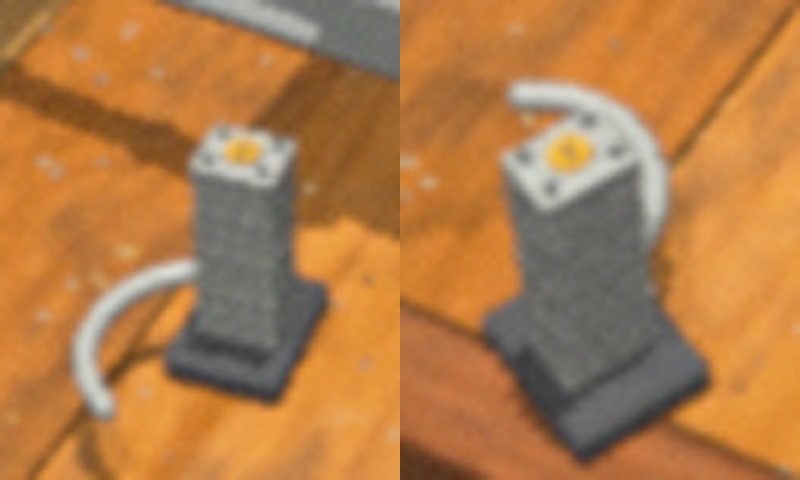

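Emit:
{"name": "step_arm", "arguments": {
  "motion": [
    [8.5,-2,0,0,-8],
    [8.5,-4,-0.7,0,-16],
    [8.5,-6,-1.4,0,-24],
    [8.5,-8,-1.4,0,-32],
    [8.5,-8,-1.4,0,-40],
    [8.5,-8,-1.4,0,-48],
    [8.5,-8,-1.4,0,-56],
    [8.5,-8,-1.4,0,-64],
    [8.5,-8,-1.4,0,-72],
    [8.5,-8,-1.4,0,-80],
    [8.5,-8,-1.4,0,-88],
    [8.5,-8,-1.4,0,-92],
    [8.5,-8,-1.4,0,-92],
    [8.5,-8,-1.4,0,-92]
  ]
}}

```text
time: 1.55
tool_pos: [0.6608, -0.08, 0.2497]
tcp_rot: [0.052, -3.141, -0.0]
wrist_force: [-0.5, 0.8, 0.3]
width: 0.997
grip_force: 0.0
```

Run:
```python
from h import *
im,d,K,T=cam('wrist'); save('wrist1.png',im); np.savez('pics/wrist1',im=im,d=d,K=K,T=T)
print(bot.read_state()['tool_pos'],T)
```

```text
[ 0.66084068 -0.07995457  0.24967052] [[-3.36255778e-02 -9.60309113e-01 -2.76903824e-01  5.91074540e-01]
 [ 9.99434221e-01 -3.21022034e-02 -1.00342228e-02 -8.20136404e-02]
 [ 7.46732681e-04 -2.77084564e-01  9.60845246e-01  3.74109965e-01]
 [ 0.00000000e+00  0.00000000e+00  0.00000000e+00  1.00000000e+00]]
```

View pics/wrist1.png

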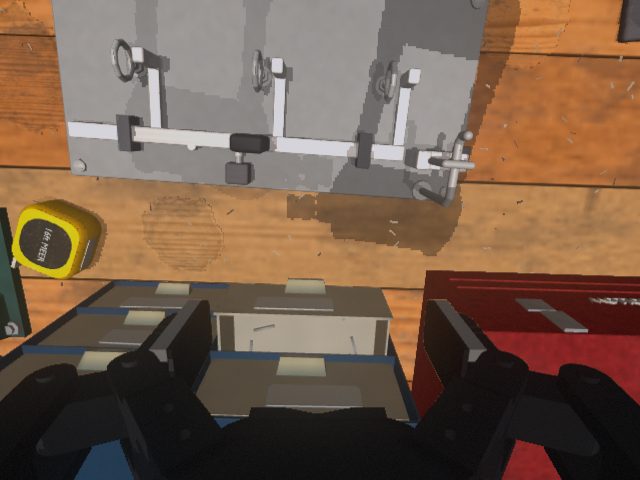

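Run:
```python
from h import *
f=np.load('pics/wrist1.npz');im,d,K,T=[f[k] for k in('im','d','K','T')]
for n,u,v,z in [('e1',122,60,.034),('e2',260,70,.034),('e3',386,82,.034),('tip',468,135,.104),('tab',249,143,.066),('BR',70,174,.006),('rightedge',53,0,.006),('LE',488,0,.006),('LE2',472,120,.006),('BE',390,196,.006),('finger3',411,75,.046),('barR',68,129,.018)]: print(n,onz(K,T,u,v,z).round(4))
big=cv2.resize(im[90:230,360:500],(700,700)[:2],interpolation=cv2.INTER_CUBIC);big=cv2.resize(big,(590,590))
save('keep.png',big)
P=cloud(d,K,T)
for v in range(100,215,8): print(v,(P[v,405:485:8,2]*1000).round().astype(int))
```

```text
e1 [ 0.5338 -0.251   0.034 ]
e2 [ 0.5377 -0.133   0.034 ]
e3 [ 0.5435 -0.0236  0.034 ]
tip [0.5864 0.0262 0.104 ]
tab [ 0.5981 -0.1378  0.066 ]
BR [ 0.6356 -0.3293  0.006 ]
rightedge [ 0.4824 -0.3205  0.006 ]
LE [0.4693 0.0661 0.006 ]
LE2 [0.5707 0.0673 0.006 ]
BE [ 0.647  -0.0054  0.006 ]
finger3 [ 0.5391 -0.0053  0.046 ]
barR [ 0.5922 -0.3165  0.018 ]
100 [17  6  7  6  6  6  5  8  7  0]
108 [18  7  6  5  8  6  7  6  6  1]
116 [18  6  7  5  8  8  6  6  1 -1]
124 [18  6  7  6  6  5  8  6  1 -1]
132 [  6   6   7   6   5   6   5  96 105   1]
140 [ 7  7  6  6  9  6  6 94  1  0]
148 [ 8  7  6  8  7  7 87 91 30  0]
156 [12 43 58 58 47 46 89 89 31  1]
164 [16 46 57 57 82 95 97 97 96  1]
172 [ 6  7  8  8  6  6 91  1  1  1]
180 [ 7  6  7  6  6  8 89  1  0  0]
188 [ 7 11 14 10  7  9 91  1  0  1]
196 [ 7  7 10 48 66 87 90  0  0  1]
204 [ 1  0  0  1  1 84  1  1  1  1]
212 [1 0 1 0 0 1 0 1 0 1]
```

View pics/keep.png

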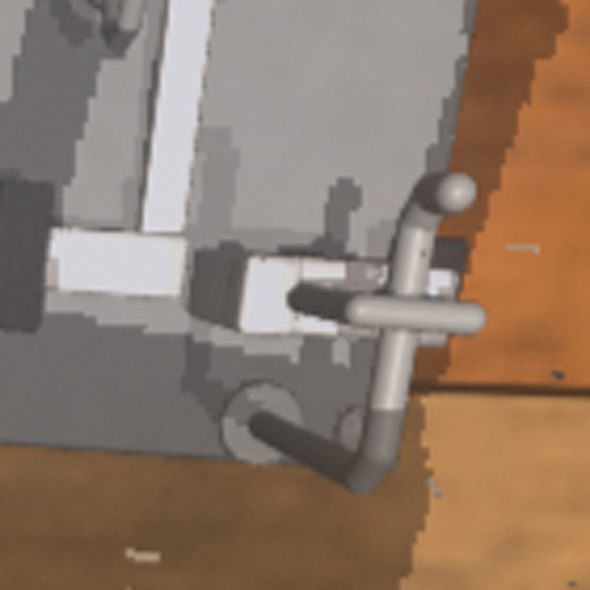

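Emit:
{"name": "step_arm", "arguments": {
  "motion": [
    [8.5,2,3.5,0,4],
    [6.5,4,7,0,4],
    [6.5,5.2,10.7,1,4],
    [6.5,5.2,10.7,5,4],
    [6.5,5.2,10.7,9,4],
    [6.5,5.2,10.7,11,4],
    [6.5,5.2,10.7,11,4],
    [6.5,5.2,10.7,11,4]
  ]
}}

```text
time: 2.4
tool_pos: [0.6054, 0.0251, 0.1402]
tcp_rot: [-0.056, -3.141, 0.0]
wrist_force: [0.9, -0.7, 1.0]
width: 0.758
grip_force: 0.0
```

Run:
```python
from h import *
im,d,K,T=cam('wrist'); save('wrist2.png',im); np.savez('pics/wrist2',im=im,d=d,K=K,T=T)
print(bot.read_state()['tool_pos'],bot.read_state()['tcp_rot'],bot.read_state()['width'])
```

```text
[0.6064634  0.02504729 0.14148883] [5.58003630e-02 3.13882959e+00 1.29243294e-04] 0.7635504212033829
```

View pics/wrist2.png

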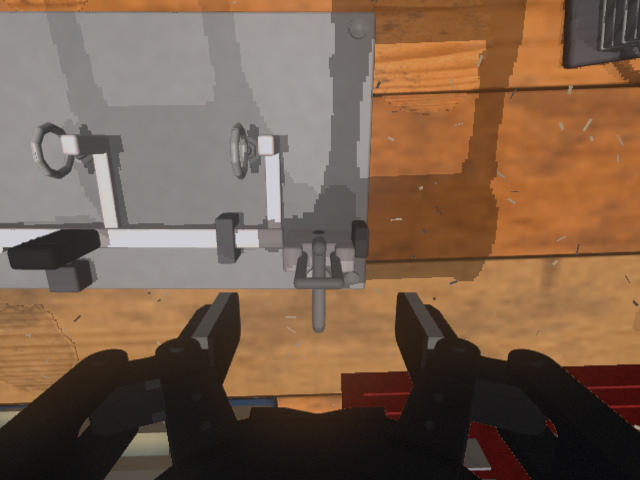

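Run:
```python
from h import *
f=np.load('pics/wrist2.npz');im,d,K,T=[f[k] for k in('im','d','K','T')]
for n,u,v,z in [('bail',319,283,.0935),('kL',284,258,.0575),('kR',355,258,.0575),('tip',319,238,.104),('e3',240,150,.034),('e2',52,150,.034),('FL',374,13,.006),('tab',55,249,.066),('barL',283,238,.018)]: print(n,onz(K,T,u,v,z).round(4))
P=cloud(d,K,T)
for v in range(236,300,5): print(v,(P[v,276:364:8,2]*1000).round().astype(int))
q=P[236:300,276:364].reshape(-1,3);q=q[abs(q[:,2]-.0575)<.003];print(q.min(0),q.max(0))
g=P[225:262,215:240,2];print('guide',np.percentile(g,[5,50,95]))
```

```text
bail [0.6075 0.0264 0.0935]
kL [0.6056 0.0054 0.0575]
kR [0.6071 0.0484 0.0575]
tip [0.5807 0.0272 0.104 ]
e3 [ 0.5421 -0.0201  0.034 ]
e2 [ 0.538  -0.1364  0.034 ]
FL [0.4622 0.0664 0.006 ]
tab [ 0.5926 -0.1251  0.066 ]
barL [0.6039 0.0013 0.018 ]
236 [21  7 32 32 31 33 32 31 33 31 30]
241 [ 21   7  44  43  44 100  98  43  43  43  30]
246 [ 21  53  54  54  48 104 102  48  54  54  31]
251 [265  58  58  59  47 104 103  47  59  58  31]
256 [ 7 57 57 58 48 89 89 56 58 58 30]
261 [ 8 57 59 68 49 90 89 65 63 58  7]
266 [ 7 57 58 76  7 89 90 72 74 58  6]
271 [ 6  6 57 85  8 90 89 80 83 58  7]
276 [ 6  6  6 90 11 89 88 85 91 10 10]
281 [ 6  6  6 96 94 95 95 94 96 11 10]
286 [ 7  6  7 96 95 95 96 95 95  6  7]
291 [ 2 -1  0  1  2 90 89  0  0  1  0]
296 [ 2  0  1  0  1 90 88  1  0  0 -1]
[0.59868287 0.00420891 0.05463388] [0.61587368 0.04796923 0.06043711]
guide [0.00714953 0.02708886 0.02832292]
```

Emit:
{"name": "step_arm", "arguments": {
  "motion": [
    [6.5,0,0.1,3,0],
    [6.5,0,0.1,6,0],
    [6.5,0,0.1,8.2,0],
    [6.5,0,0.1,8.2,0],
    [6.5,0,0.1,8.2,0],
    [3.8,0,0.1,8.2,0],
    [3.8,0,0.1,8.2,0],
    [3.8,0,0.1,8.2,0],
    [3.8,0,0.1,8.2,0],
    [3.8,0,0.1,8.2,0]
  ],
  "force": 40
}}

```text
time: 3.45
tool_pos: [0.6075, 0.0261, 0.0606]
tcp_rot: [0.055, 3.136, -0.0]
wrist_force: [0.7, 0.2, 6.7]
width: 0.506
grip_force: 43.3
```

Emit:
{"name": "step_arm", "arguments": {
  "motion": [
    [3.8,0,0,-0.6,0],
    [3.8,0,0,-1.2,0],
    [3.8,0,0,-1.8,0],
    [3.8,0,0,-2.4,0],
    [3.8,0,0,-2.4,0],
    [3.8,0,0,-2.4,0],
    [3.8,0,0,-2.4,0]
  ]
}}

```text
time: 4.15
tool_pos: [0.605, 0.0261, 0.0817]
tcp_rot: [-0.055, -3.14, 0.0]
wrist_force: [0.0, 0.1, -1.7]
width: 0.501
grip_force: 42.5
```

Run:
```python
from h import *
im,d,K,T=cam('wrist'); save('wrist3.png',im)
s=bot.read_state();print(s['tool_pos'],s['wrist_force'])
P=cloud(d,K,T)
for v in range(220,420,12): print(v,(P[v,260:380:10,2]*1000).round().astype(int))
```

```text
[0.60495704 0.0261036  0.08158638] [-0.68949082  0.17187433 -1.29171873]
220 [18  5  6  6  6  6  6  7  6  6  5  6]
232 [18  7  7  6  6  7  6  6  7  8  8  7]
244 [17  8  5  7  7  8  6  8  7  7  8 10]
256 [20 18  6  7  7  8  8  5  6  6 15 30]
268 [21 20 41 40 39 42 42 41 40 40 39 32]
280 [ 6  6 57 56 55 56 55 54 56 56 56 31]
292 [75 68 69 68 68 98 99 66 69 68 68 71]
304 [ 83  77  77  77  69 103 104  68  69  78  78  78]
316 [85 78 79 79 74 90 89 68 79 78 79 78]
328 [86 78 78 89  1 89 90  0 88 88 79 78]
340 [88  1  1 96  0 89 90  1 96 95  1 76]
352 [ 87   0 103 104   1  89  90   1 102 103   0   1]
364 [  0   0 110 109   1  89  90   1 107 110   1   1]
376 [  2   1 116 116 115 115 115 115 115 115   1   0]
388 [  0   1 116 116 116 117 116 116 117 117   0   1]
400 [ 1  0  0  1 -1 89 90  0  1  1  0  0]
412 [137 138 139 138 138 138   0 138 138 138 138 138]
```

View pics/wrist3.png

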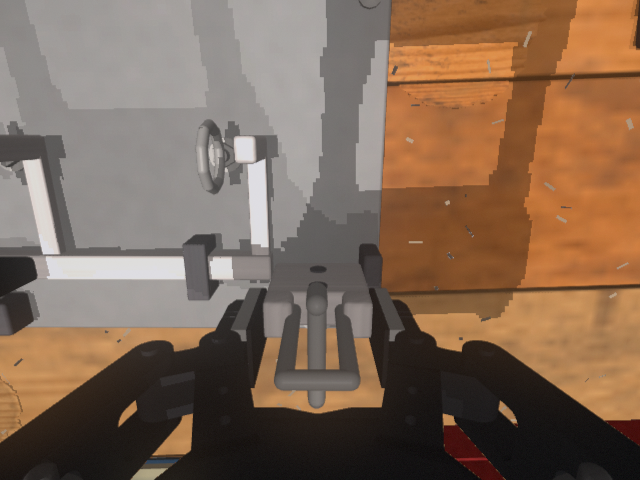

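Emit:
{"name": "step_arm", "arguments": {
  "motion": [
    [3.8,0,0,-0.3,0],
    [3.8,0,0,-0.3,0],
    [3.8,1.5,0,-0.3,0],
    [3.8,3,0,-0.3,0],
    [3.8,4.5,0,-0.3,0],
    [3.8,5.5,0,-1.5,0],
    [3.8,6,1,-4,0],
    [3.8,6,4,-5,0],
    [3.8,6,8,-5,0],
    [3.8,5,11,-5,0],
    [3.8,4,12.5,-4,0],
    [3.8,4,12.5,0,0],
    [3.8,4,12.5,2,0],
    [3.8,4,12.5,2,0],
    [3.8,4,12.5,2,0],
    [3.8,4,12.5,2,0]
  ]
}}

```text
time: 5.8
tool_pos: [0.5712, 0.1526, 0.0637]
tcp_rot: [0.055, 3.138, 0.001]
wrist_force: [-0.1, -0.6, -1.9]
width: 0.504
grip_force: 42.5
```

Emit:
{"name": "step_arm", "arguments": {
  "motion": [
    [3.8,0,0,0.6,0],
    [3.8,0,0,1.1,0],
    [3.8,0,0,1.1,0],
    [3.8,0,0,1.2,0],
    [3.8,0,0,1.2,0],
    [3.8,0,0,1.2,0]
  ]
}}

```text
time: 6.4
tool_pos: [0.571, 0.1526, 0.0518]
tcp_rot: [0.055, 3.139, 0.001]
wrist_force: [-1.7, -0.3, 7.9]
width: 0.5
grip_force: 43.4
```

Emit:
{"name": "step_arm", "arguments": {
  "motion": [
    [6,0,0,0,0],
    [6,0,0,0,0],
    [6,0,0,-2,0],
    [6,0,0,-6,0],
    [6,0,0,-10,0],
    [4,0,0,-13,0],
    [2,-1,-4,-13,0],
    [0,-2,-8,-13,0],
    [0,-3,-12,-13,0],
    [0,-3.9,-16,-13,0],
    [0,-3.9,-20,-13,0],
    [0,-3.9,-24,-13,0],
    [0,-3.9,-28,-13,0],
    [0,-3.9,-32,-13,0],
    [0,-3.9,-33.1,-12,0],
    [0,-3.9,-33.1,-8,0],
    [0,-3.9,-33.1,-5,0],
    [0,-3.9,-33.1,-5,0]
  ]
}}

```text
time: 8.2
tool_pos: [0.5924, -0.1778, 0.0937]
tcp_rot: [-0.055, -3.13, -0.006]
wrist_force: [-0.3, 0.1, -0.2]
width: -0.005
grip_force: 0.0
```

Run:
```python
from h import *
im,d,K,T=cam('wrist'); save('wrist4.png',im)
s=bot.read_state();print(s['tool_pos'],s['wrist_force'],s['width'])
P=cloud(d,K,T)
m=(abs(P[...,2]-.066)<.004)&(P[...,0]>.57)&(P[...,0]<.63)&(P[...,1]>-.18)&(P[...,1]<-.09)
print(m.sum(),P[m].min(0),P[m].max(0))
im,d,K,T=cam('side')
P=cloud(d,K,T)
for lo,hi in((.05,.064),(.08,.105)):
  m=(P[...,2]>lo)&(P[...,2]<hi)&(P[...,1]>.1)&(P[...,1]<.19)&(P[...,0]>.54)&(P[...,0]<.61);print('keeper',m.sum(),P[m].mean(0),P[m].min(0),P[m].max(0))
```

```text
[ 0.59436077 -0.17833152  0.09658691] [-0.16278619  0.72169497  0.52142261] -0.0008953777516346335
1714 [ 0.59022415 -0.15506678  0.06203532] [ 0.60503132 -0.12697372  0.0682865 ]
keeper 20 [0.56890233 0.14781725 0.05411339] [0.56306457 0.12361394 0.05008403] [0.57588657 0.17472508 0.06194515]
keeper 14 [0.56949475 0.14990629 0.08623871] [0.56736347 0.13624109 0.08057348] [0.57198183 0.16937514 0.09343556]
```

View pics/wrist4.png

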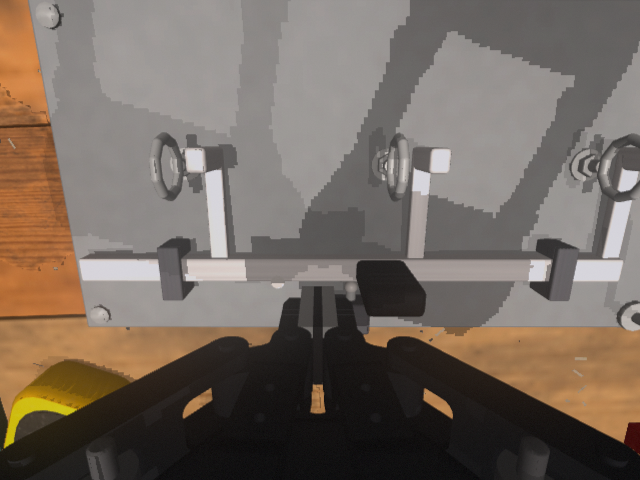

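Emit:
{"name": "step_arm", "arguments": {
  "motion": [
    [0,-0.3,0,2,0],
    [0,-0.3,0,4.4,0],
    [0,-0.3,0,4.4,0],
    [0,-0.3,0.5,4.4,0],
    [0,-0.3,1,4.4,0],
    [0,-0.3,1.5,4.4,0],
    [0,-0.3,2,4.4,0],
    [0,-0.3,2.5,4.4,0],
    [0,-0.3,3,4.4,0],
    [0,-0.3,3.5,4.4,0],
    [0,-0.3,4,4.4,0],
    [0,-0.3,4.3,4.4,0],
    [0,-0.3,4.6,4.4,0],
    [0,-0.3,4.9,4.4,0],
    [0,-0.3,5.2,4.4,0],
    [0,-0.3,5.4,4.4,0],
    [0,-0.3,5.6,4.4,0],
    [0,-0.3,5.6,4.4,0]
  ]
}}

```text
time: 10.1
tool_pos: [0.6019, -0.125, 0.0559]
tcp_rot: [-0.056, -3.141, 0.002]
wrist_force: [0.4, -1.8, -0.1]
width: -0.003
grip_force: 1.2
```

```bash
cat > tab.py <<'E'
from h import *
im,d,K,T=cam('wrist')
s=bot.read_state();print(s['tool_pos'],s['wrist_force'],s['width'])
P=cloud(d,K,T)
m=(abs(P[...,2]-.066)<.004)&(P[...,0]>.58)&(P[...,0]<.615)&(P[...,1]>-.16)&(P[...,1]<-.05)&(im.max(-1)<60)
print(m.sum(),np.percentile(P[m],[2,98],axis=0))
for z,h in((.046,.004),):
  m=(abs(P[...,2]-z)<h)&(abs(P[...,0]-.54)<.02)&(im.min(-1)>170);y=P[m][:,1];print('comb y',np.histogram(y,bins=np.arange(-.32,.1,.01)))
E
python3 tab.py
```

```text
[ 0.60189077 -0.12446367  0.05584225] [ 1.49715433 -1.90552256  0.20599674] 0.0030133236685177694
2703 [[ 0.59138495 -0.13574747  0.06232996]
 [ 0.60367773 -0.08408362  0.06797064]]
comb y (array([  0,   0,   0,   0,   0,   0,   0,   0,   0,   0,   0,   0, 177,
       553,   0,   0,   0,   0,  17,   0,   0,   0,   0,   0, 708,  80,
         0,   0,   0,  15,  11,   0,   0,   0,   0,   0,   0,   0,   0,
         0,   0]), array([-3.20000000e-01, -3.10000000e-01, -3.00000000e-01, -2.90000000e-01,
       -2.80000000e-01, -2.70000000e-01, -2.60000000e-01, -2.50000000e-01,
       -2.40000000e-01, -2.30000000e-01, -2.20000000e-01, -2.10000000e-01,
       -2.00000000e-01, -1.90000000e-01, -1.80000000e-01, -1.70000000e-01,
       -1.60000000e-01, -1.50000000e-01, -1.40000000e-01, -1.30000000e-01,
       -1.20000000e-01, -1.10000000e-01, -1.00000000e-01, -9.00000000e-02,
       -8.00000000e-02, -7.00000000e-02, -6.00000000e-02, -5.00000000e-02,
       -4.00000000e-02, -3.00000000e-02, -2.00000000e-02, -1.00000000e-02,
        2.77555756e-16,  1.00000000e-02,  2.00000000e-02,  3.00000000e-02,
        4.00000000e-02,  5.00000000e-02,  6.00000000e-02,  7.00000000e-02,
        8.00000000e-02,  9.00000000e-02]))
```

Emit:
{"name": "step_arm", "arguments": {
  "motion": [
    [0,0,0.2,0,0],
    [0,0,0.4,0,0],
    [0,0,0.5,0,0],
    [0,0,0.6,0,0],
    [0,0,0.7,0,0],
    [0,0,0.8,0,0],
    [0,0,0.8,0,0],
    [0,0,0.8,0,0]
  ]
}}

```text
time: 10.95
tool_pos: [0.6022, -0.1206, 0.056]
tcp_rot: [0.052, 3.141, -0.012]
wrist_force: [-0.9, -19.6, -2.0]
width: 0.002
grip_force: 10.0
```

```bash
python3 tab.py|head -4
```

```text
[ 0.60218075 -0.12054686  0.05602754] [ -1.277028   -19.93177569  -1.31476598] 0.0011713598340703697
2670 [[ 0.59168928 -0.13128541  0.06232323]
 [ 0.60370459 -0.08004283  0.0680206 ]]
comb y (array([  0,   0,   0,   0,   0,   0,   0,   0,   0,   0,   0,   0,   0,
```

Emit:
{"name": "step_arm", "arguments": {
  "motion": [
    [0,0,-1.2,0,0],
    [0,0,-1.2,-3,0],
    [0,0,-1.2,-7,0],
    [0,3,-1.2,-11,0],
    [0,3,-1.2,-14,0],
    [0,3,-1.2,-14,0]
  ]
}}

```text
time: 11.6
tool_pos: [0.5746, -0.1265, 0.2018]
tcp_rot: [0.054, 3.132, -0.001]
wrist_force: [1.1, -0.2, -0.2]
width: -0.003
grip_force: 0.0
```

```bash
python3 tab.py|head -3
python3 - <<'E'
from h import *
im,d,K,T=cam('wrist');save('wrist5.png',im); np.savez('pics/wrist5',im=im,d=d,K=K,T=T)
E
```

```text
[ 0.57353224 -0.12629746  0.19907798] [-0.40867836 -0.12855198  0.15752365] 0.0017631056890939603
592 [[ 0.59286436 -0.10582573  0.06291526]
 [ 0.60507991 -0.08039949  0.06781337]]
```

View pics/wrist5.png

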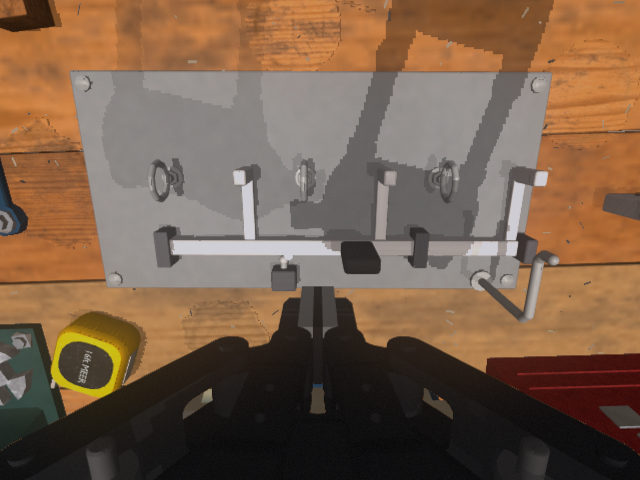

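Run:
```python
from h import *
f=np.load('pics/wrist5.npz');im,d,K,T=[f[k] for k in('im','d','K','T')]
W=[onz(K,T,u,v,z)[:2] for u,v,z in [(72,72,.006),(551,73,.006),(107,287,.006),(159,180,.034),(303.5,180.5,.034),(447,181,.034)]]
L=np.array([(-85,-215),(-85,175),(105,-215),(0,-140),(0,-25),(0,90)])/1000.
W=np.array(W);lc,wc=L.mean(0),W.mean(0)
H=(L-lc).T@(W-wc);U,S,V=np.linalg.svd(H);Rm=V.T@np.diag([1,np.linalg.det(V.T@U.T)])@U.T
t=wc-Rm@lc;print('yaw',np.degrees(np.arctan2(Rm[1,0],Rm[0,0])),'orig',t);print(W.round(4));print(((L@Rm.T+t)-W)*1000)
P=cloud(d,K,T)
for n,(a,b) in enumerate([((-40),(-140)),((-40),(-25)),((-40),90)]):
  c=(L@Rm.T+t)[3+n]; m=(np.hypot(P[...,0]-c[0],P[...,1]-c[1])<.021)&(P[...,2]>.022)&(P[...,2]<.056)
  q=P[m];print(n+1,m.sum(),q.min(0).round(4),q.max(0).round(4),((q.min(0)+q.max(0))/2).round(4), np.median(q,0).round(4))
```

```text
yaw -2.1837620783551186 orig [ 0.53960919 -0.11005273]
[[ 0.4484 -0.3188]
 [ 0.4623  0.0663]
 [ 0.6355 -0.3279]
 [ 0.5337 -0.2503]
 [ 0.538  -0.1355]
 [ 0.5423 -0.0215]]
[[-1.95300357 -2.86874256]
 [-0.91165356  1.74577062]
 [ 0.84314336 -1.02483   ]
 [ 0.59925961  0.3113912 ]
 [ 0.66672046  0.50241262]
 [ 0.7555337   1.33399812]]
1 546 [ 0.5173 -0.2531  0.0221] [ 0.5504 -0.2466  0.0526] [ 0.5338 -0.2499  0.0373] [ 0.5334 -0.2488  0.0416]
2 296 [ 0.5219 -0.1377  0.022 ] [ 0.5551 -0.1322  0.0526] [ 0.5385 -0.135   0.0373] [ 0.5364 -0.1348  0.0479]
3 521 [ 0.5259 -0.0237  0.0221] [ 0.5589 -0.0178  0.0521] [ 0.5424 -0.0207  0.0371] [ 0.542  -0.0214  0.0423]
```

Emit:
{"name": "step_arm", "arguments": {
  "motion": [
    [0,1,3,-2,0],
    [0,2,7,-4,0],
    [0,3,11,-5,0],
    [0,4,15,-5,0],
    [3,4.9,19,-5,0],
    [5,4.9,23,-5,0],
    [8.5,4.9,27,-5,0],
    [8.5,4.9,31,-5,0],
    [8.5,4.9,35,-5,0],
    [8.5,4.9,39,-5,0],
    [8.5,4.9,43,-5,0],
    [8.5,4.9,44.5,-5,0],
    [8.5,4.9,44.5,-5,0],
    [8.5,4.9,44.5,-5,0]
  ]
}}

```text
time: 13.1
tool_pos: [0.5377, 0.3189, 0.2442]
tcp_rot: [-0.054, -3.138, 0.003]
wrist_force: [0.1, 0.5, -0.0]
width: 0.996
grip_force: 0.0
```

Run:
```python
from h import *
im,d,K,T=cam('wrist');save('wrist6.png',im); np.savez('pics/wrist6',im=im,d=d,K=K,T=T)
print(bot.read_state()['tool_pos'])
```

```text
[0.53800597 0.31839604 0.24464469]
```

View pics/wrist6.png

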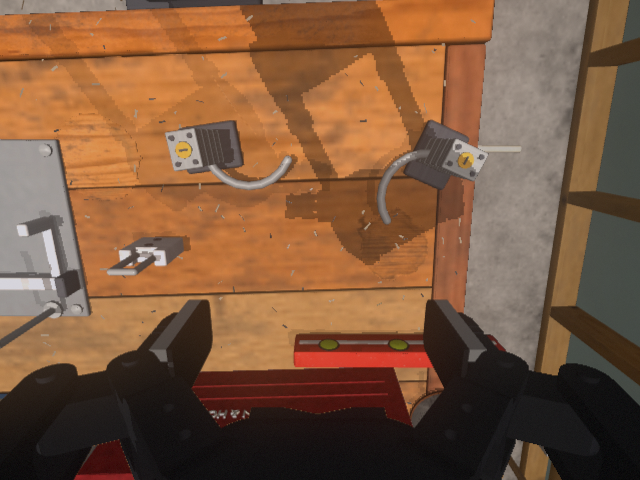

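```bash
cat > lock.py <<'E'
from h import *
def locks(im,d,K,T,boxes):
    P=cloud(d,K,T);out=[]
    for x0,x1,y0,y1 in boxes:
        R0=(P[...,0]>x0)&(P[...,0]<x1)&(P[...,1]>y0)&(P[...,1]<y1)
        # top face: pixels by depth, intersected with exact plane by ray
        m=(R0&(abs(P[...,2]-.080)<.005)).astype(np.uint8)
        m=cv2.morphologyEx(m,cv2.MORPH_CLOSE,np.ones((5,5)))
        v,u=np.nonzero(m);Q=np.array([onz(K,T,a,b,.08)[:2] for a,b in zip(u,v)])*1000
        r=cv2.minAreaRect(Q.astype(np.float32))
        c=np.array(r[0])
        hsv=cv2.cvtColor(im,cv2.COLOR_RGB2HSV)
        b=R0&(P[...,2]>.023)&(P[...,2]<.037)&(hsv[...,1]<70)&(np.hypot(P[...,0]*1000-c[0],P[...,1]*1000-c[1])>30)
        B=P[b][:,:2]*1000
        # circle centre: lsq with fixed radius
        from scipy.optimize import least_squares
        f=least_squares(lambda p:np.hypot(*(B-p).T)-40,B.mean(0)*.8+c*.2,loss='soft_l1')
        o=f.x; y=o-c; yaw=np.degrees(np.arctan2(-y[0],y[1]))
        print('top',c.round(1),np.round(r[1],1),round(r[2],1),len(Q),'bow n',len(B),'o',o.round(1),'dist',np.hypot(*y).round(1),'yaw',yaw.round(1),'rms',np.sqrt((f.fun**2).mean()).round(1))
E
python3 - <<'E'
from lock import *
f=np.load('pics/wrist6.npz');im,d,K,T=[f[k] for k in('im','d','K','T')]
locks(im,d,K,T,[(.43,.55,.18,.32),(.43,.56,.36,.47)])
E
```

```text
top [473.5 218.5] [29.8 25.3] 6.0 1283 bow n 645 o [468.9 257.6] dist 39.3 yaw 6.8 rms 2.1
top [488.6 435. ] [31.5 24.2] 65.1 1265 bow n 630 o [524.6 418.7] dist 39.5 yaw -114.3 rms 2.1
```

Emit:
{"name": "step_arm", "arguments": {
  "motion": [
    [6,1.5,-3,0,-4],
    [5,3,-6,2,-8.3],
    [5,5,-9,5,-8.3],
    [5,6.1,-10.2,9,-8.3],
    [5,6.1,-10.2,12,-8.3],
    [5,6.1,-10.2,12,-8.3],
    [5,6.1,-10.2,12,-8.3]
  ]
}}

```text
time: 13.85
tool_pos: [0.4741, 0.2187, 0.1263]
tcp_rot: [0.17, -3.136, 0.001]
wrist_force: [0.9, 0.5, 0.5]
width: 0.588
grip_force: 0.0
```

Run:
```python
from lock import *
im,d,K,T=cam('wrist');s=bot.read_state();print(s['tool_pos'],R.from_rotvec(s['tcp_rot']).as_matrix()[:,1])
locks(im,d,K,T,[(.43,.55,.18,.32)])
```

```text
[0.47534158 0.21961153 0.12759537] [-1.08631401e-01  9.94081936e-01  5.68996560e-04]
top [472.4 217.2] [30.9 23.8] 6.4 2702 bow n 882 o [467.4 256.3] dist 39.5 yaw 7.2 rms 2.0
```

Emit:
{"name": "step_arm", "arguments": {
  "motion": [
    [5,0.2,-0.2,3,0],
    [5,0.2,-0.2,5.9,0],
    [5,0.2,-0.2,5.9,0],
    [5,0.2,-0.2,5.9,0],
    [2,0.2,-0.2,5.9,0],
    [2,0.2,-0.2,5.9,0],
    [2,0.2,-0.2,5.9,0],
    [2,0.2,-0.2,5.9,0],
    [2,0.2,-0.2,5.9,0],
    [2,0.2,-0.2,5.9,0]
  ],
  "force": 60
}}

```text
time: 14.9
tool_pos: [0.4742, 0.2183, 0.0693]
tcp_rot: [-0.172, 3.133, 0.002]
wrist_force: [-1.0, -1.5, 7.4]
width: 0.268
grip_force: 62.6
```

Run:
```python
from lock import *
s=bot.read_state();M=R.from_rotvec(s['tcp_rot']).as_matrix();print(s['tool_pos'],M[:,1],s['wrist_force'],s['width'],s['grip_force'],s['q'])
im,d,K,T=cam('wrist')
locks(im,d,K,T,[(.43,.55,.18,.32)])
```

```text
[0.47416536 0.21830259 0.06930205] [-0.10975481  0.9939581   0.00108124] [-1.03217862 -1.48891843  7.36399923] 0.2678089025329299 62.5551438331604 [ 3.83797677e-01  1.60970331e-01  2.09386276e+00 -1.09070761e-04
  8.82461202e-01 -1.29690373e+00]
top [471.9 218.5] [32.3 51. ] 6.3 6310 bow n 568 o [463.9 258.8] dist 41.1 yaw 11.2 rms 1.6
```

Emit:
{"name": "step_arm", "arguments": {
  "motion": [
    [2,0,0,-3,0],
    [2,0,0,-7,0],
    [2,0,0,-11,0],
    [2,0,-2,-12,8],
    [2,0.5,-6,-12,16],
    [2,1,-10,-12,24],
    [2,1.5,-14,-12,32],
    [2,2,-18,-12,40],
    [2,2.5,-22,-12,48],
    [2,3,-26,-12,56],
    [2,4,-30,-12,64],
    [2,5,-34,-12,72],
    [2,5.47,-35.48,-12,80],
    [2,5.47,-35.48,-12,88.4],
    [2,5.47,-35.48,-12,88.4],
    [2,5.47,-35.48,-12,88.4],
    [2,5.47,-35.48,-12,88.4]
  ]
}}

```text
time: 16.65
tool_pos: [0.4567, -0.1405, 0.1868]
tcp_rot: [-2.059, -2.372, 0.0]
wrist_force: [0.3, 0.1, -2.6]
width: 0.269
grip_force: 61.4
```

Run:
```python
from lock import *
s=bot.read_state();M=R.from_rotvec(s['tcp_rot']).as_matrix();print(s['tool_pos'],M[:,:2],s['wrist_force'],s['width'],s['grip_force'],s['q'])
im,d,K,T=cam('side');P=cloud(d,K,T)
c=s['tool_pos']
m=(P[...,2]>c[2]-.069+.016)&(P[...,2]<c[2]-.069+.040)&(abs(P[...,0]-c[0])<.09)&(abs(P[...,1]-c[1])<.08);q=P[m];print(m.sum(),q.min(0),q.max(0))
save('side7.png',cv2.resize(im[200:400,200:440],(720,600),interpolation=cv2.INTER_CUBIC))
im,d,K,T=cam('scene');P=cloud(d,K,T);locks(im,d,K,T,[(.43,.58,.36,.47)])
```

```text
[ 0.45665193 -0.14050457  0.18681574] [[-1.40592920e-01  9.90067426e-01]
 [ 9.90067447e-01  1.40593008e-01]
 [ 2.85650122e-04 -3.14619225e-04]] [ 0.25301585  0.09447071 -2.6321569 ] 0.2693717968713735 61.35253071784973 [-3.50702488e-01 -6.30054593e-02  2.08268329e+00  1.14574061e-04
  1.12232705e+00 -4.91812496e-01]
188 [ 0.4283018  -0.17978256  0.13390432] [ 0.53422324 -0.12752219  0.1576602 ]
top [488.  438.5] [31.  27.3] 66.0 215 bow n 121 o [524.  420.8] dist 40.1 yaw -116.1 rms 2.1
```

View pics/side7.png

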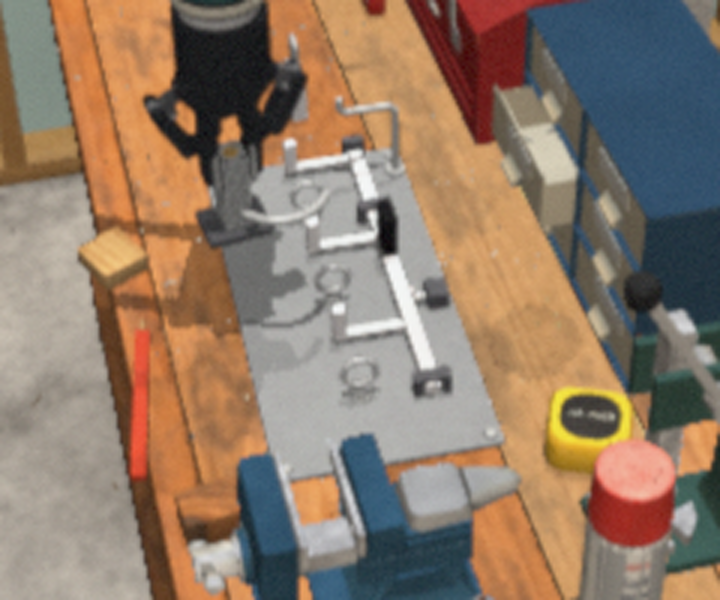

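Emit:
{"name": "step_arm", "arguments": {
  "motion": [
    [2,0,0.2,4,0],
    [2,0,0.2,8,0],
    [2,0,0.2,10,0],
    [2,0,0.2,10.9,0],
    [2,0,0.2,10.9,0],
    [2,0,0.2,10.9,0],
    [2,0,0.2,10.9,0]
  ]
}}

```text
time: 17.45
tool_pos: [0.4603, -0.1411, 0.0794]
tcp_rot: [2.061, 2.367, 0.002]
wrist_force: [-0.3, 0.5, -3.1]
width: 0.272
grip_force: 61.4
```

Run:
```python
from lock import *
s=bot.read_state();M=R.from_rotvec(s['tcp_rot']).as_matrix();p=s['tool_pos'];print(p,M[:,:2],s['wrist_force'],s['width'])
im,d,K,T=cam('side');P=cloud(d,K,T)
E=np.array([.5382,-.1352]);
m=(P[...,2]>.028)&(P[...,2]<.044)&(P[...,0]>.47)&(P[...,0]<.56)&(P[...,1]>-.2)&(P[...,1]<-.142);q=P[m]
print(m.sum(),q.min(0),q.max(0),q.mean(0))
save('side8.png',cv2.resize(im[230:350,230:390],(800,600),interpolation=cv2.INTER_CUBIC))
# arc waypoints: home origin O, from current TCP
O=np.array([.4982,-.1337]);r=p[:2]-O
yaw0=np.degrees(np.arctan2(-M[0,1],M[1,1]));print('yaw',yaw0,'r',np.hypot(*r),r)
tot=-2.15-yaw0
for a in np.linspace(0,tot,17)[1:]:
    c,s_=np.cos(np.radians(a)),np.sin(np.radians(a));n=np.array([[c,-s_],[s_,c]])@r-r
    print(np.round(M[:2,0]@n*100,2),np.round(M[:2,1]@n*100,2),round(-a,1))
```

```text
[ 0.46029343 -0.14114803  0.07939972] [[-0.13795965  0.99043311]
 [ 0.99043674  0.13796346]
 [-0.00148013  0.00288602]] [-0.32197558  0.45476674 -3.12233427] 0.2721160596910847
88 [ 0.47034527 -0.19319551  0.02807279] [ 0.53971106 -0.14549921  0.04388672] [ 0.50972958 -0.17342597  0.03908536]
yaw -82.06994928979348 r 0.03863134557824521 [-0.03790657 -0.00744803]
-0.34 0.03 -5.0
-0.67 0.1 -10.0
-0.99 0.19 -15.0
-1.31 0.31 -20.0
-1.61 0.45 -25.0
-1.9 0.62 -30.0
-2.17 0.82 -35.0
-2.43 1.04 -40.0
-2.66 1.28 -45.0
-2.88 1.54 -49.9
-3.07 1.82 -54.9
-3.23 2.11 -59.9
-3.37 2.42 -64.9
-3.48 2.74 -69.9
-3.57 3.06 -74.9
-3.62 3.39 -79.9
```

View pics/side8.png

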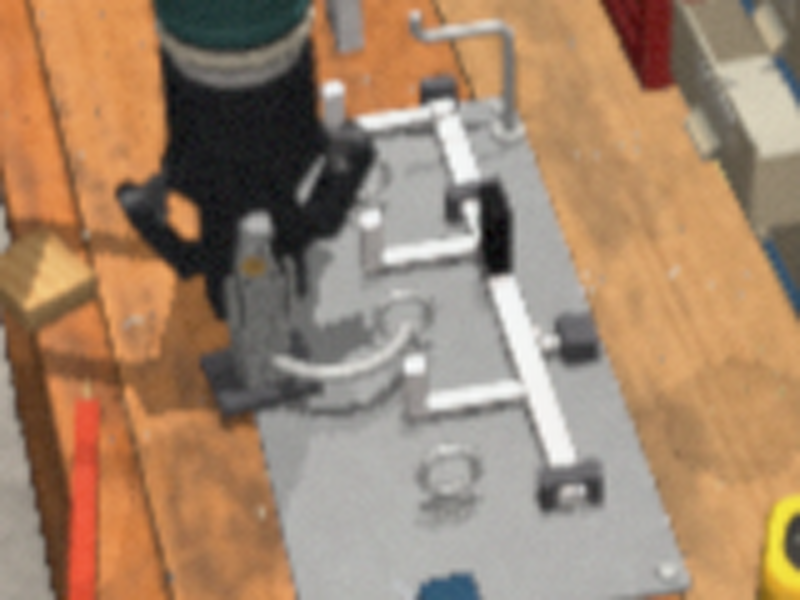

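Emit:
{"name": "step_arm", "arguments": {
  "motion": [
    [2,0,-0.1,0.2,0],
    [2,0,-0.1,0.2,0],
    [2,-0.35,-0.08,0.2,-5],
    [2,-0.7,0,0.2,-10],
    [2,-1.03,0.08,0.2,-15],
    [2,-1.36,0.2,0.2,-20],
    [2,-1.67,0.35,0.2,-25],
    [2,-1.97,0.52,0.2,-30],
    [2,-2.25,0.72,0.2,-35],
    [2,-2.52,0.95,0.2,-40],
    [2,-2.52,0.95,0.2,-40],
    [2,-2.52,0.95,0.2,-40]
  ]
}}

```text
time: 18.7
tool_pos: [0.4716, -0.1644, 0.076]
tcp_rot: [-1.132, -2.931, -0.0]
wrist_force: [0.2, -0.3, -3.2]
width: 0.271
grip_force: 61.5
```

Emit:
{"name": "step_arm", "arguments": {
  "motion": [
    [2,-0.35,0.03,0,-5],
    [2,-0.7,0.1,0,-10],
    [2,-1.03,0.2,0,-15],
    [2,-1.36,0.32,0,-20],
    [2,-1.67,0.47,0,-25],
    [2,-1.97,0.64,0,-30],
    [2,-2.27,0.85,0,-35],
    [2,-2.57,1.08,0,-40],
    [2,-2.57,1.08,0,-40],
    [2,-2.57,1.08,0,-40],
    [2,-2.57,1.08,0.1,-40],
    [2,-2.57,1.08,0.1,-40]
  ]
}}

```text
time: 19.9
tool_pos: [0.4978, -0.1736, 0.0752]
tcp_rot: [-0.059, -3.141, -0.0]
wrist_force: [-1.9, 0.4, -0.6]
width: 0.27
grip_force: 61.7
```

Emit:
{"name": "step_arm", "arguments": {
  "motion": [
    [2,0,0,0.05,0],
    [2,0,0,0.05,0],
    [4.5,0,0,0.05,0],
    [4.5,0,0,0.05,0],
    [4.5,0,0,0.05,0],
    [4.5,0,0,0,0],
    [4.5,0,0,-2,0],
    [4.5,0,0,-5,0],
    [4.5,0,0,-9,0],
    [4.5,-2,0,-13,0],
    [4.5,-5,0,-14,0],
    [4.5,-5,0,-14,0],
    [4.5,-5,0,-14,0]
  ]
}}

```text
time: 21.2
tool_pos: [0.5482, -0.1754, 0.215]
tcp_rot: [-0.057, -3.141, 0.0]
wrist_force: [-1.8, -0.0, -0.8]
width: 0.523
grip_force: 0.0
```

Run:
```python
from h import *
im,d,K,T=cam('wrist');save('wrist9.png',im)
s=bot.read_state();print(s['tool_pos'])
P=cloud(d,K,T)
m=((abs(P[...,2]-.086)<.005)&(abs(P[...,0]-.498)<.04)&(abs(P[...,1]+.174)<.04)).astype(np.uint8)
v,u=np.nonzero(m);Q=np.array([onz(K,T,a,b,.086)[:2] for a,b in zip(u,v)])*1000
print(cv2.minAreaRect(Q.astype(np.float32)))
```

```text
[ 0.54705285 -0.17520252  0.21396751]
((496.84228515625, -173.5263214111328), (23.903430938720703, 29.688302993774414), 87.95225524902344)
```

View pics/wrist9.png

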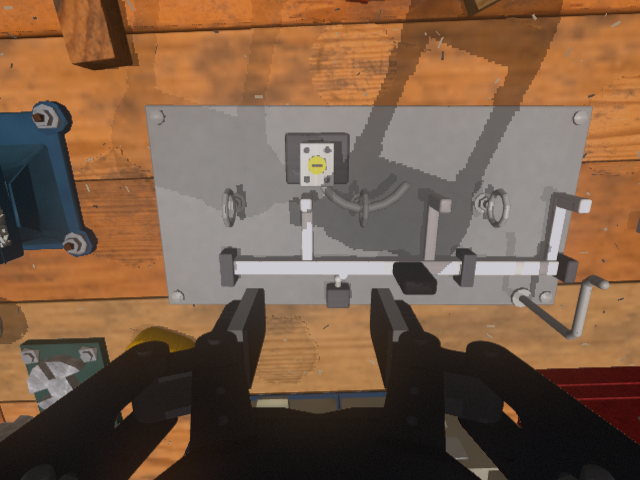

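Emit:
{"name": "step_arm", "arguments": {
  "motion": [
    [4.5,0.5,4,0,0],
    [4.5,1,8,-1,0],
    [4.5,1.5,12.5,-1,0],
    [4.5,2,17,-1,0],
    [4.5,2,21.5,-1,0],
    [4.5,2.5,26,-1,0],
    [4.5,2.5,30.5,-1,0],
    [5,3,35,-1,0],
    [5,3,39.5,-1,0],
    [5,3,44,-1,0],
    [5,3,48.5,-1,0],
    [5,3,53,-1,0],
    [5,3,57,-1,0],
    [5,3,57,-1,0],
    [5,3,57,-1,0]
  ]
}}

```text
time: 22.75
tool_pos: [0.5373, 0.395, 0.2229]
tcp_rot: [-0.055, -3.138, 0.004]
wrist_force: [-0.5, -0.8, -0.6]
width: 0.585
grip_force: 0.0
```

Run:
```python
from lock import *
im,d,K,T=cam('wrist');s=bot.read_state();M=R.from_rotvec(s['tcp_rot']).as_matrix();print(s['tool_pos'],M[:,:2].round(4),s['q'])
locks(im,d,K,T,[(.43,.56,.35,.48)])
```

```text
[0.53768759 0.39410199 0.22325275] [[-0.9993  0.0362]
 [ 0.0362  0.9993]
 [ 0.0025 -0.0026]] [ 5.95430878e-01  2.67242039e-01  1.64962591e+00 -6.15289388e-04
  1.22827520e+00 -9.38982956e-01]
top [488.7 435.7] [30.4 23.9] 64.9 1393 bow n 700 o [524.6 419.5] dist 39.4 yaw -114.4 rms 2.1
```

Emit:
{"name": "step_arm", "arguments": {
  "motion": [
    [5,1,1,0,8],
    [5,2,2,0,16],
    [5,3,3,0,24],
    [5,4,4,0,32],
    [5,5,4,0,40],
    [5,5,4,0,48],
    [5,5,4,0,56],
    [5,5,4,0,64],
    [5,5,4,0,72],
    [5,5,4,2,80],
    [5,5,4,4,88],
    [5,5,4,6,96],
    [5,5,4,8,104],
    [5,5,4,9.5,112.5],
    [5,5,4,9.5,112.7],
    [5,5,4,9.5,112.7],
    [5,5,4,9.5,112.7]
  ]
}}

```text
time: 24.5
tool_pos: [0.4912, 0.4367, 0.1313]
tcp_rot: [-2.645, -1.694, -0.003]
wrist_force: [-0.4, 0.1, 0.9]
width: 0.583
grip_force: 0.0
```

Run:
```python
from lock import *
im,d,K,T=cam('wrist');s=bot.read_state();M=R.from_rotvec(s['tcp_rot']).as_matrix();print(s['tool_pos'],M[:,:2].round(4))
locks(im,d,K,T,[(.43,.56,.35,.48)])
```

```text
[0.49122078 0.43706971 0.13155146] [[ 0.4183  0.9083]
 [ 0.9083 -0.4183]
 [ 0.002   0.0011]]
top [489.8 437.1] [31.3 23.9] 65.3 2554 bow n 794 o [525.8 420.9] dist 39.5 yaw -114.3 rms 2.0
```

Emit:
{"name": "step_arm", "arguments": {
  "motion": [
    [5,-0.1,-0.15,3,0],
    [5,-0.1,-0.15,6.1,0],
    [5,-0.1,-0.15,6.1,0],
    [5,-0.1,-0.15,6.1,0],
    [2,-0.1,-0.15,6.1,0],
    [2,-0.1,-0.15,6.1,0],
    [2,-0.1,-0.15,6.1,0],
    [2,-0.1,-0.15,6.1,0],
    [2,-0.1,-0.15,6.1,0],
    [2,-0.1,-0.15,6.1,0]
  ]
}}

```text
time: 25.55
tool_pos: [0.4898, 0.4382, 0.0716]
tcp_rot: [-2.646, -1.692, -0.007]
wrist_force: [-1.2, 0.4, 6.6]
width: 0.266
grip_force: 60.3
```

Run:
```python
from lock import *
s=bot.read_state();M=R.from_rotvec(s['tcp_rot']).as_matrix();p=s['tool_pos'];print(p,M[:,:2].round(4),s['wrist_force'],s['width'],s['q'])
yaw=np.degrees(np.arctan2(-M[0,1],M[1,1]))
O=np.array([.5424,-.0209])-.04*np.array([.9993,-.0375])
phi=np.radians(-82.15);rot=np.array([[np.cos(phi),-np.sin(phi)],[np.sin(phi),np.cos(phi)]])
t=O+rot@[0.0,-.04];D=t-p[:2];print('yaw',yaw,'O',O,'target',t,'tool d',M[:2,:2].T@D*100,'twist',yaw+82.15)
```

```text
[0.48983292 0.43815385 0.07164533] [[ 0.4192  0.9079]
 [ 0.9079 -0.4193]
 [ 0.004   0.0016]] [-1.15811286  0.36697428  6.5753635 ] 0.2663260853810069 [6.91746787e-01 3.84783168e-01 1.79647759e+00 2.99207811e-04
 9.56038014e-01 1.12419244e+00]
yaw -114.78735429033996 O [ 0.502428 -0.0194  ] target [ 0.46280284 -0.0248632 ] tool d [-43.16893993  16.95806658] twist -32.63735429033996
```

Emit:
{"name": "step_arm", "arguments": {
  "motion": [
    [2,0,0,-3,0],
    [2,0,0,-7,0],
    [2,0,0,-11,0],
    [2,-3,1.2,-12,-3],
    [2,-7,2.7,-12,-7],
    [2,-11,4.3,-12,-11],
    [2,-15,5.9,-12,-15],
    [2,-19,7.5,-12,-19],
    [2,-23,9,-12,-23],
    [2,-27,10.6,-12,-27],
    [2,-31,12.2,-12,-30],
    [2,-35,13.8,-12,-32.6],
    [2,-39,15.4,-12,-32.6],
    [2,-42,16.5,-12,-32.6],
    [2,-43.05,16.9,-12,-32.6],
    [2,-43.05,16.9,-12,-32.6],
    [2,-43.05,16.9,-12,-32.6],
    [2,-43.05,16.9,-12,-32.6]
  ]
}}

```text
time: 27.35
tool_pos: [0.4614, -0.0238, 0.1888]
tcp_rot: [-2.063, -2.368, -0.0]
wrist_force: [-0.2, 0.0, -2.7]
width: 0.27
grip_force: 59.7
```

Run:
```python
from lock import *
s=bot.read_state();M=R.from_rotvec(s['tcp_rot']).as_matrix();p=s['tool_pos'];print(p,M[:,:2].round(4),s['wrist_force'],s['width'],s['q'])
D=np.array([.4626,-.0236])-p[:2];print(M[:2,:2].T@D*100)
```

```text
[ 0.46138564 -0.02376741  0.1888473 ] [[-1.369e-01  9.906e-01]
 [ 9.906e-01  1.369e-01]
 [ 6.000e-04 -2.000e-04]] [-0.2066969   0.03173569 -2.66729211] 0.2702232226960338 [-1.05791616e-01 -9.72620350e-02  2.11020803e+00  6.22734502e-04
  1.12899988e+00 -2.43430675e-01]
[-4.66737959e-05  1.22584068e-01]
```

Emit:
{"name": "step_arm", "arguments": {
  "motion": [
    [2,0,0.12,4,0],
    [2,0,0.12,8,0],
    [2,0,0.12,10,0],
    [2,0,0.12,10.9,0],
    [2,0,0.12,10.9,0],
    [2,0,0.12,10.9,0],
    [2,0,0.12,10.9,0]
  ]
}}

```text
time: 28.05
tool_pos: [0.4639, -0.0244, 0.0811]
tcp_rot: [2.063, 2.367, 0.002]
wrist_force: [-0.3, 0.2, -3.0]
width: 0.27
grip_force: 60.1
```

Run:
```python
from lock import *
s=bot.read_state();M=R.from_rotvec(s['tcp_rot']).as_matrix();p=s['tool_pos'];print(p,M[:,:2].round(4),s['wrist_force'],s['width'])
D=np.array([.4626,-.0236])-p[:2];print(M[:2,:2].T@D*100)
im,d,K,T=cam('side')
save('side10.png',cv2.resize(im[215:335,230:390],(800,600),interpolation=cv2.INTER_CUBIC))
```

```text
[ 0.46388745 -0.02443002  0.08108008] [[-1.365e-01  9.906e-01]
 [ 9.906e-01  1.365e-01]
 [-6.000e-04  2.500e-03]] [-0.29360942  0.24515037 -3.01541293] 0.269897183832405
[ 0.09979867 -0.11620985]
```

View pics/side10.png

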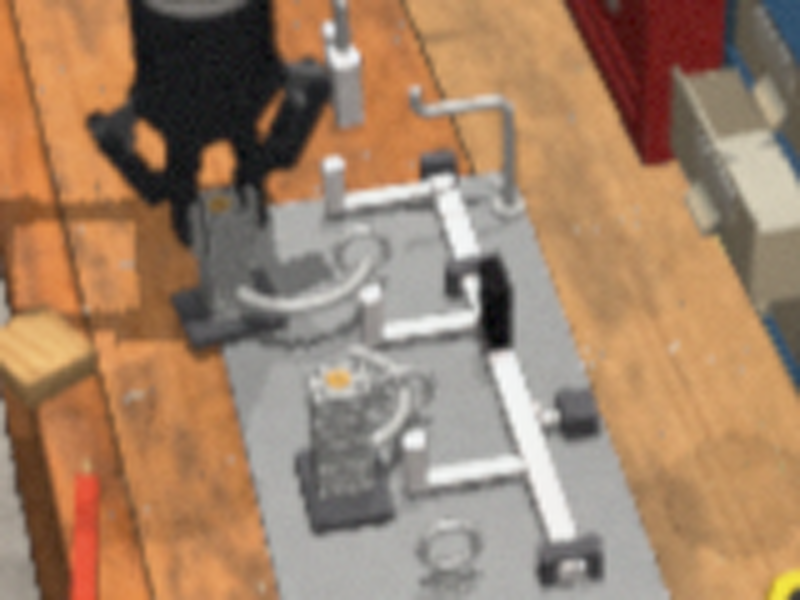

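Emit:
{"name": "step_arm", "arguments": {
  "motion": [
    [2,0.1,-0.1,0.2,0],
    [2,0.1,-0.1,0.2,0],
    [2,-0.25,-0.1,0.2,-5],
    [2,-0.6,-0.06,0.2,-10],
    [2,-0.94,0,0.2,-15],
    [2,-1.28,0.1,0.2,-20],
    [2,-1.6,0.22,0.2,-25],
    [2,-1.92,0.37,0.2,-30],
    [2,-2.22,0.55,0.2,-35],
    [2,-2.5,0.75,0.2,-40],
    [2,-2.5,0.75,0.2,-40],
    [2,-2.5,0.75,0.2,-40]
  ]
}}

```text
time: 29.3
tool_pos: [0.4733, -0.0485, 0.078]
tcp_rot: [-1.134, -2.929, -0.0]
wrist_force: [0.5, -0.1, -2.3]
width: 0.269
grip_force: 60.1
```

Run:
```python
from lock import *
s=bot.read_state();M=R.from_rotvec(s['tcp_rot']).as_matrix();p=s['tool_pos'];print(p,s['wrist_force'],s['width'])
yaw=np.degrees(np.arctan2(-M[0,1],M[1,1]))
O=np.array([.5424,-.0209])-.04*np.array([.9993,-.0375])
for f in (yaw,-2.15):
    phi=np.radians(f);rot=np.array([[np.cos(phi),-np.sin(phi)],[np.sin(phi),np.cos(phi)]])
    t=O+rot@[-.0013,-.04];print(f,t,M[:2,:2].T@(t-p[:2])*100)
```

```text
[ 0.47328591 -0.04851858  0.07795419] [ 0.45495378 -0.05661054 -2.30048059] 0.2691385095573289
-42.33608773116607 [ 0.4745279  -0.04809276] [-0.06313034  0.11512225]
-2.15 [ 0.49962828 -0.05932307] [-2.67490527  0.97542593]
```

Emit:
{"name": "step_arm", "arguments": {
  "motion": [
    [2,-0.4,0.1,-0.05,-5],
    [2,-0.75,0.15,-0.05,-10],
    [2,-1.1,0.22,-0.05,-15],
    [2,-1.44,0.32,-0.05,-20],
    [2,-1.77,0.44,-0.05,-25],
    [2,-2.08,0.59,-0.05,-30],
    [2,-2.38,0.77,-0.05,-35],
    [2,-2.67,0.97,-0.05,-40.2],
    [2,-2.67,0.97,-0.05,-40.2],
    [2,-2.67,0.97,-0.05,-40.2],
    [2,-2.67,0.97,0.05,-40.2],
    [2,-2.67,0.97,0.05,-40.2]
  ]
}}

```text
time: 30.5
tool_pos: [0.4995, -0.0591, 0.0776]
tcp_rot: [-0.057, -3.141, -0.0]
wrist_force: [-0.3, 1.0, -1.1]
width: 0.271
grip_force: 60.3
```

Emit:
{"name": "step_arm", "arguments": {
  "motion": [
    [2,0,0,0.05,0],
    [2,0,0,0.05,0],
    [4.5,0,0,0.05,0],
    [4.5,0,0,0.05,0],
    [4.5,0,0,0.05,0],
    [4.5,0,0,0,0],
    [4.5,0,0,-2,0],
    [4.5,0,0,-5,0],
    [4.5,0,0,-9,0],
    [4.5,-2,-2,-13,0],
    [4.5,-5,-5,-16,0],
    [4.5,-5,-5,-16,0],
    [4.5,-5,-5,-16,0]
  ]
}}

```text
time: 31.8
tool_pos: [0.5488, -0.1117, 0.2384]
tcp_rot: [0.057, 3.139, -0.0]
wrist_force: [0.0, -0.2, -1.4]
width: 0.526
grip_force: 0.0
```

Run:
```python
from h import *
im,d,K,T=cam('wrist');save('wrist11.png',im)
print(bot.read_state()['tool_pos'])
P=cloud(d,K,T)
O=np.array([[.4982,-.1337],[.5024,-.0194]])+[-.0015,-.04]
for c in O:
    m=(abs(P[...,2]-.086)<.005)&(abs(P[...,0]-c[0])<.04)&(abs(P[...,1]-c[1])<.04)
    v,u=np.nonzero(m);Q=np.array([onz(K,T,a,b,.086)[:2] for a,b in zip(u,v)])*1000
    print('want',c*1000,cv2.minAreaRect(Q.astype(np.float32)))
```

```text
[ 0.54731737 -0.1108718   0.23670098]
want [ 496.7 -173.7] ((496.8272705078125, -172.8845672607422), (24.65401268005371, 28.716083526611328), 87.9493179321289)
want [500.9 -59.4] ((503.1232604980469, -59.02482604980469), (24.387489318847656, 28.852785110473633), 87.94628143310547)
```

View pics/wrist11.png

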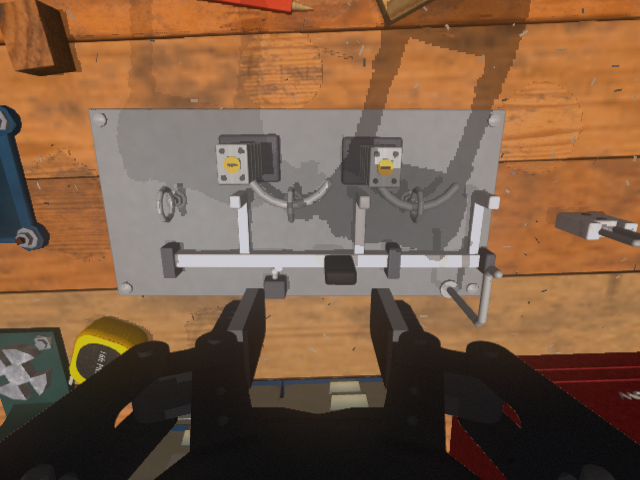

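Both shackles pass through eyes 2 and 3 with the blocks upright. The bar is at its stop, around (487,262), and the keeper stands clear at about (595,225).

```bash
python3 -c "
from workcell import bot
print(bot.finish_job())"
```

```text
the job is handed in; nothing more can be done
None
```

The job is done and handed in: the keeper stands on the table clear of the plate, the slide bar is fully left at its stop, and the only two locks on the table are fitted through eyes 2 and 3 and released, within about 2 mm of home (the hand-in returned no verdict).

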